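Release a colorimeter's locked drawer with the pin tool and rack its cuvette carrier

ROBOT

A 6-joint arm with a two-finger parallel gripper is mounted at the origin on the work surface. World frame = base frame: x ahead of the robot, y to its left, z up, the work surface at z = 0. Lengths are in m, angles in rad, forces in N, time in s.
With the tool pointing down it reaches from about 0.35 to 0.975 m from the base axis. Payload 4.9 kg.
Tool frame: the origin (TCP) lies at the very end of the fingers, on their centre line; the grasp point (between the pads) lies 19 mm behind it; x points along the fingers, y is the direction in which the jaws open and shut, and the axes are right-handed (so a half turn about x gives the same grasp; the last joint's range is limited). The gripper opens to 85 mm and grips with 20 to 120 N. Pads are 22 mm wide; open, the fingers measure 114 mm over their backs; the gripper's body (76 mm by 85 mm) begins 54 mm behind the grasp point. The pads swing forward as they close: fully open they stand 13 mm farther back than shut.
Start: joints at [1.198, 0.053, 1.613, -0, 1.476, -0.119], TCP at [0.157, 0.605, 0.231] pointing down, gripper open.
Joint ranges: [-3.01, 3.01], [-1.01, 2.22], [0.06, 2.58], [-1.02, 4.17], [0.09, 2.62], [-3.14, 3.14]. Speed limits (rad/s): [2.57, 2.57, 3.14, 3.14, 3.14, 3.14].

INTERFACE

Orientations are given as a unit quaternion [w, x, y, z].
In Python, from plant import manip gives the robot as it stands.
- The arm moves only by the tool play_rows, never from a script. Its argument "plan" is a list of rows, each a list of 5 numbers: the shift along the tool's x, y, z in mm, then the turn about the tool's x in rad, then the closure, from -1 (fully open) to 1 (shut). A call has 1 to 8 rows; each row is the pose to reach, as a shift and turn from the pose commanded when the call began, along the tool's axes at that moment; what a row does not reach only later rows make up. A row lasts 1/8 s, in which the tool goes at most 62.5 mm and 10.7 degrees, less where a joint would pass 70% of its speed; a pose out of reach is approached as far as the arm can. A call with a gripper value outside its range is refused whole. The fingers move at their own pace and stop on an object; the grip force is fixed at half the most. Time passes only in rows, so rows that repeat a pose let the fingers close. It gives the time, the measured TCP pose, the force and the opening at its end, in the units of the state.
- manip.state(): the state, without advancing time (a new reading comes with each control period).
- manip.grab_frame(name): name is "scene" or "top" or "wrist"; returns a dict with "img" (400x640x3 uint8, red, green, blue), "range_z" (400x640 float32, m along the optical axis (not along the pixel's ray), 0 where there is no reading), "fx", "fy", "cx", "cy" (pixels), "origin" and "rotation" of the camera in the world. Camera axes: x right, y up, looking along -z (the intrinsics and any distortion apply to the point x, -y, -z); pixel columns grow to the right and rows downward; lengths in m; the calibration is good to about 2 mm. A picture is of the moment at which its call begins.
- manip.job_done(): hands the job in, once; it reports no verdict.
The state is a dict: "time": time; "joint_pos": joint angles; "joint_vel": joint speeds; "joint_efforts": joint torques, N m; "tool_pos": TCP position; "tool_rot": TCP orientation; "contact_force": force on the tool from outside, world axes, zero at the start; "ft_torque": the same for the moment, N m; "gripper_width": opening from 0.0 (shut) to 1.0 (fully open).
Only numpy, scipy, OpenCV 4.12 (cv2) and the standard library are available. Lean on these libraries where they do the work, as an engineer would, in place of code of your own. Each camera call takes 0.05 s, during which the arm holds its last target. There are 200 camera calls.

TASK

The drawer of the colorimeter is locked: with the pin tool, hold the red button in the drawer's recess down and, keeping it down, slide the drawer all the way out; put the tool back upright in its wooden stand. Take the blue cuvette carrier out by its free front end, stand it upright on the green mat and let go, then take it by its middle and lower it fully into the white rack, leaving the drawer out and the beaker and bottles where they are.

Things in the scene. Friction and masses are not known exactly. Their poses are not given: they have to be found in the camera images.
- colorimeter: Fixed white instrument, green display. Origin on the bench (z 0), +x to its rear; the drawer comes out to -x. Grey base plate x -215 to 75, 100 wide, 10 high. White housing x -22 to 75, 120 wide, top z 90. Drawer shut: grey head block x -115 to -60, 50 wide, top z 70; behind it the carrier, its front 36 mm in view. Toothed latch rail at y 29 to 46, x -202 to -76, top z 27.
- drawer (a joint): Travel of the drawer along the colorimeter's -x, m: 0 shut and locked, 0.095 fully out at its stop. Friction about 2.5 N. A steel tooth on the release catches on rail teeth every 20 mm over the first 65 mm of travel unless the release is held down (over 4.5 mm). Left anywhere, the drawer stays there.
- release (a joint): How far the red release button in the drawer's head block is pressed down, in m: 0 up, 0.008 fully down. Spring: about 1 N at the top, 5 N fully down. It moves with the drawer.
- release_top (a point): Centre of the red button's top face (14.5 mm square), in a 16 x 16 mm recess with a yellow rim in the top of the drawer's head block. Up, it lies 14 mm below the block's top, z 56; the recess goes deep enough for a pin to follow it down. A pin pushed sideways on the recess wall moves the drawer. Moves with drawer and button.
- carrier: Loose blue block with white discs on top, 110 (x) x 24 (y) x 50 mm, 0.1 to 0.21 kg. Origin: centre of the underside. Stands in the drawer along the colorimeter's x, underside at z 20, and travels with it. Drawer walls 48 mm high flank its rear 75 mm closely: in the drawer fingers fit only on its front 35 mm (x -55 to -20), just behind the head block.
- pin_tool: Loose pin tool, 121 mm long, upright in its stand. Origin: tip of the pin, at the lower end; +z runs up the tool. Steel pin 8 mm in diameter, z 0 to 55; dark flange 40 mm in diameter, z 55 to 61; orange square handle 24 x 24 mm (faces along its x and y), z 61 to 121. 0.12 kg. In the stand its tip is 15 mm over the bench.
- tool_stand: Fixed wooden block 70 x 70 x 70 mm with a hole 22 mm in diameter, 65 mm deep, in the middle of its top. The tool stands in it with its pin in the hole and its flange resting on the top. Origin: centre of the underside, on the bench.
- rack: Fixed white rack, base 136 (x) x 70 (y) x 8 mm. Origin: centre of the underside, on the bench. At each end (|x| 30 to 65) two cheeks leave a groove 30 mm wide, closed by an end wall at |x| 59; all reach z 58. Between them (|x| under 30) the sides are open for fingers. The carrier stands in it along x, either way round, its underside on the base at z 8.
- mat: Fixed flat green mat 170 (x) x 110 (y) x 3 mm on the bench. Origin: centre of its underside.
- beaker: Bystander: loose clear beaker, 72 mm across, 90 high. Origin: centre of the underside.
- amber_bottle: Bystander: loose amber bottle, 70 mm across, 150 high. Origin: centre of the underside.
- wash_bottle: Bystander: loose white bottle with a red cap, 64 mm across, 160 high. Origin: centre of the underside.
There are look-alikes about, which are no part of the job. What is meant by the pin_tool is not pink, and is the larger of those in its own colour.

How it is judged:
On the way, in this order (a step that is already met when the one before it is completed fails the run):
1. the pin tool holds the release button down while the drawer is on its way out (over 40 mm) (value of joint release above 0.004 m and value of joint drawer above 0.04 m and contact force between pin_tool and colorimeter above 0.5 N and distance between pin_tool and release_top below 0.012 m), for 0.05 s.
2. the drawer is fully out (over 88 mm) (value of joint drawer above 0.088 m), for 0.2 s.
3. the carrier stands upright on the green mat, let go (x of carrier in the frame of mat between -0.085 and 0.085 m and y of carrier in the frame of mat between -0.055 and 0.055 m and z of carrier in the frame of mat between -0.001 and 0.008 m and angle between carrier's own z axis and vertical below 0.1 rad and contact force between carrier and the fingers below 0.05 N and linear speed of carrier below 0.03 m/s), for 0.2 s.
At the end, for the whole second after the job is handed in: Carrier at rest upright on the rack's base between its cheeks (9 mm along, 7 mm across, 0.12 rad, underside 4 to 12 mm up); pin tool upright in its stand, flange down (within 12 mm, tip 10 to 21 mm up); drawer out over 80 mm; beaker and bottles within 30 mm of their starts (x of carrier in the frame of rack between -0.009 and 0.009 m and y of carrier in the frame of rack between -0.007 and 0.007 m and z of carrier in the frame of rack between 0.004 and 0.012 m and angle between the x axis of carrier and the x axis of rack, either way round below 0.12 rad and angle between each of carrier, pin_tool's own z axis and vertical below 0.1 rad and linear speed of each of carrier, pin_tool below 0.02 m/s and x of pin_tool in the frame of tool_stand between -0.012 and 0.012 m and y of pin_tool in the frame of tool_stand between -0.012 and 0.012 m and z of pin_tool in the frame of tool_stand between 0.01 and 0.021 m and value of joint drawer above 0.08 m and distance of each of beaker, amber_bottle, wash_bottle from where it was at the start of the episode below 0.03 m); the robot touches nothing.
It fails at once if a bystander was moved by more than 30 mm (distance of any of beaker, amber_bottle, wash_bottle from where it was at the start of the episode above 0.03 m).
It fails at once if the carrier was tipped by more than 0.6 rad (angle between carrier's own z axis and vertical above 0.6 rad).
It also fails if it takes over 72 s, if anything falls off the work surface, if the arm or the gripper's body presses on something with over 40 N, if the wrist force passes 120 N, or if a joint passes its speed limit or range.

## Working session

There is one attempt and no reset: what is moved stays moved. The work goes in short steps, Python scripts to look and compute and a tool call to move; the robot and the scene stay as the last step left them, time stands still between calls to the robot, and variables do not carry over. Pictures are saved under pics/ and viewed, about 8 in all and at most 12, crops included, and the job is handed in when it is done.

Besides the shell and the picture viewer there is one more tool, called after "Call:" as name(argument=value, ...), one argument or row to a line, values as JSON. play_rows: Moves the arm, as the interface text tells. Its arguments: {"type":"object","properties":{"plan":{"type":"array"}},"required":["plan"]}

```bash
ls; mkdir -p pics; cat > h.py <<'E'
from plant import manip
import numpy as np, cv2, pickle
def snap(n,tag):
    f=manip.grab_frame(n); pickle.dump(f,open(f'pics/{tag}.pkl','wb'))
    cv2.imwrite(f'pics/{tag}.png',f['img'][:,:,::-1]); return f
def load(tag): return pickle.load(open(f'pics/{tag}.pkl','rb'))
def pts(f):
    v,u=np.mgrid[0:400,0:640]; z=f['range_z']
    P=np.stack([(u-f['cx'])/f['fx']*z,-(v-f['cy'])/f['fy']*z,-z],-1)
    return P@np.array(f['rotation']).T+np.array(f['origin'])
def crop(tag,x0,x1,y0,y1,k,out):
    im=cv2.imread(f'pics/{tag}.png')[y0:y1,x0:x1]
    cv2.imwrite(f'pics/{out}.png',cv2.resize(im,None,fx=k,fy=k,interpolation=cv2.INTER_CUBIC))
E
python3 - <<'E'
from h import *
for n in('top','scene'):
    f=snap(n,n+'0'); print(n,{k:f[k] for k in f if k not in('img','range_z')})
print(manip.state())
a=cv2.imread('pics/top0.png')
cv2.imwrite('pics/top0b.png',cv2.resize(a,(800,500)))
E
```

```text
pics
top {'fx': 367.29269189765625, 'fy': 367.29269189765625, 'cx': 316.90675108351934, 'cy': 196.50859752113504, 'origin': array([ 0.52802009, -0.06208325,  1.22782078]), 'rotation': array([ 0.71111224,  0.01632536, -0.02034644, -0.70259439])}
scene {'fx': 416.45486521034445, 'fy': 416.45486521034445, 'cx': 316.7402916625692, 'cy': 197.6720712057764, 'origin': array([ 1.28936177, -0.26573731,  0.90715464]), 'rotation': array([0.76196948, 0.27868926, 0.19746817, 0.55021916])}
{'time': 0.1, 'joint_pos': array([ 1.19794603e+00,  5.33040505e-02,  1.61417451e+00,  6.20097327e-06,
        1.47599423e+00, -1.18984765e-01]), 'joint_vel': array([ 6.78756392e-04, -2.60681876e-03, -3.28335492e-03,  9.96981837e-05,
       -1.86248920e-04, -1.70155723e-04]), 'joint_efforts': array([ 4.45860987e-04, -3.94901454e+01, -3.71364713e+01, -1.77974857e-04,
        3.84066050e-03, -4.32408115e-06]), 'tool_pos': array([0.15674698, 0.60443692, 0.23016713]), 'tool_rot': array([ 0.70125372,  0.08887016,  0.70158161, -0.09015856]), 'contact_force': array([-0.53630509, -0.09642382,  0.40929043]), 'ft_torque': array([ 0.05271674,  0.01260128, -0.00062141]), 'gripper_width': 1.0034214485244846}
```

```bash
cat >> h.py <<'E'
from scipy.spatial.transform import Rotation as R
def qm(q): return R.from_quat(np.roll(q,-1)).as_matrix()
def pts(f):
    v,u=np.mgrid[0:400,0:640]; z=f['range_z']
    P=np.stack([(u-f['cx'])/f['fx']*z,-(v-f['cy'])/f['fy']*z,-z],-1)
    return P@qm(f['rotation']).T+np.array(f['origin'])
E
python3 -c "
from h import *
print(qm(load('top0')['rotation']),qm(manip.state()['tool_rot']))"
```

```text
[[ 0.01189428  0.99858262 -0.05187742]
 [-0.99991128  0.0121892   0.00537227]
 [ 0.005997    0.05180892  0.99863901]] [[-6.90628538e-04  2.51147391e-01  9.67948610e-01]
 [-1.74870810e-03  9.67947057e-01 -2.51148236e-01]
 [-9.99998233e-01 -1.86610971e-03 -2.29308385e-04]]
```

View pics/top0b.png

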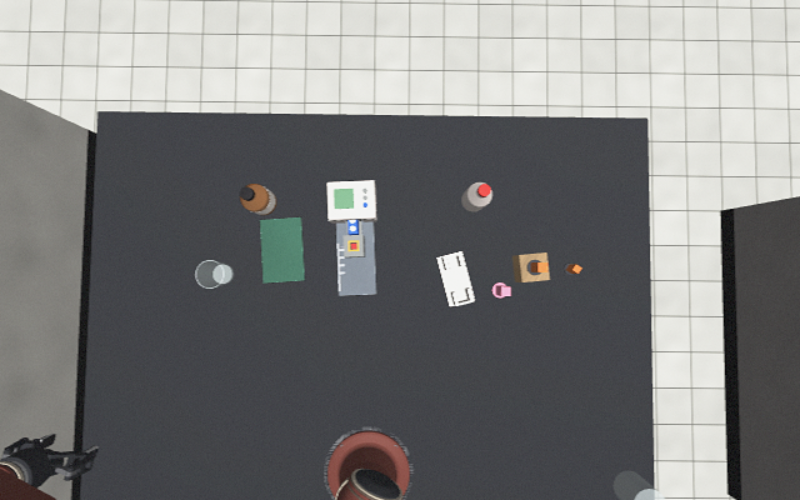

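View pics/scene0.png

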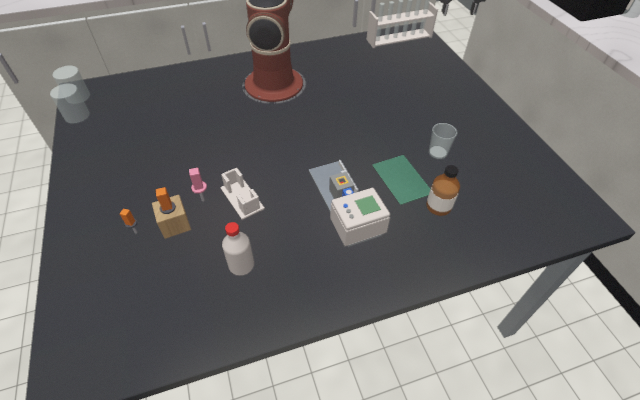

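```bash
python3 - <<'E'
from h import *
f=load('top0'); P=pts(f); hsv=cv2.cvtColor(f['img'],cv2.COLOR_RGB2HSV).astype(int); H,S,V=hsv[...,0],hsv[...,1],hsv[...,2]
def reg(x0,x1,y0,y1):
    m=np.zeros((400,640),bool); m[int(y0*.8):int(y1*.8),int(x0*.8):int(x1*.8)]=1; return m
def rect(n,m):
    q=P[m]; (c,s,a)=cv2.minAreaRect((q[:,:2]*1000).astype(np.float32)); print(n,m.sum(),'c',np.round(c,1),'size',np.round(s,1),'ang',round(a,1),'z',np.round(np.percentile(q[:,2],[5,50,95]),4))
    return c
z=P[...,2]
rect('table',reg(180,240,320,400))
rect('mat',reg(250,310,205,295)&(S>60)&(H>60)&(H<95)&(z<.02))
rect('housing',reg(320,385,170,225)&(z>.08))
rect('plate',reg(325,385,215,305)&(V>95)&(z<.035)&(z>0.0))
rect('head',reg(325,385,215,305)&(z>.062)&(z<.08)&(f['range_z']>0)&reg(325,385,228,305))
rect('rack',reg(425,485,240,315)&(V>150))
rect('racktop',reg(425,485,240,315)&(z>.045))
rect('stand',reg(505,560,245,290)&(z>.055)&(z<.082))
o=(H<14)&(S>170)&(V>120)
rect('tooltop',reg(505,560,245,290)&(z>.12))
rect('tool2',reg(560,590,255,285)&o)
rect('pink',reg(485,520,275,305)&(S>50)&(V>150))
rect('wash',reg(455,500,175,215)&(z>.03))
rect('amber',reg(235,280,180,220)&(z>.03))
rect('beaker',reg(190,240,255,295)&(z>.02))
E
```

```text
table 3072 c [338.  211.9] size [236.3 623.6] ang 14.0 z [-0.0045 -0.0007  0.0034]
mat 1701 c [577.8 236.9] size [170.6 112.5] ang 4.6 z [-0.0016  0.0025  0.0067]
housing 1192 c [635.1  31.9] size [253.  131.2] ang 13.9 z [0.0859 0.0901 0.0943]
plate 1411 c [565.3  35.1] size [209.3 112.7] ang 3.7 z [0.0053 0.0099 0.0256]
head 301 c [596.7  42.7] size [74.  49.7] ang 6.6 z [0.0661 0.0697 0.0734]
rack 842 c [ 489.1 -171.1] size [139.7 190.6] ang 15.0 z [0.003  0.0087 0.0595]
racktop 196 c [ 490.1 -163.3] size [129.4 176.6] ang 14.7 z [0.0513 0.0576 1.2278]
stand 416 c [ 535.6 -395.2] size [ 71.5 111.6] ang 8.5 z [0.064  0.0704 0.0778]
tooltop 90 c [ 509.3 -245.9] size [ 59.7 364.8] ang 3.5 z [0.1223 0.1351 0.7385]
tool2 5 c [ 532.6 -508.7] size [16.5  5.2] ang 21.4 z [0.0903 0.0917 0.0937]
pink 114 c [ 479.1 -343.5] size [62.6 38.3] ang 90.0 z [0.0021 0.0673 0.123 ]
wash 412 c [ 626.9 -183.2] size [ 62.  310.6] ang 46.1 z [0.0475 0.1106 0.1613]
amber 517 c [609.5 135. ] size [421.   68.7] ang 58.3 z [0.0455 0.1035 0.151 ]
beaker 406 c [513.9 183.5] size [ 67.9 491.4] ang 0.5 z [0.0252 0.0643 0.0908]
```

```bash
python3 - <<'E'
from h import *
f=load('top0'); P=pts(f); hsv=cv2.cvtColor(f['img'],cv2.COLOR_RGB2HSV).astype(int); H,S,V=hsv[...,0],hsv[...,1],hsv[...,2]
ok=f['range_z']>.5
def reg(x0,x1,y0,y1):
    m=np.zeros((400,640),bool); m[int(y0*.8):int(y1*.8),int(x0*.8):int(x1*.8)]=1; return m&ok
def rect(n,m):
    m=m&ok; N,l,st,_=cv2.connectedComponentsWithStats(m.astype(np.uint8)); 
    if n!='racktop': m=l==1+np.argmax(st[1:,4])
    q=P[m]; (c,s,a)=cv2.minAreaRect((q[:,:2]*1000).astype(np.float32)); print(n,m.sum(),'c',np.round(c,1),'mean',np.round(q.mean(0)*1e3,1),'size',np.round(s,1),'ang',round(a,1),'z',np.round(np.percentile(q[:,2],[5,50,95]),4))
z=P[...,2]
rect('mat',reg(250,310,205,295)&(S>60)&(H>60)&(H<95)&(z<.02))
rect('housing',reg(320,385,170,225)&(z>.08))
rect('plate',reg(325,385,215,305)&(V>95)&(z<.035)&(z>0.0))
rect('head',reg(325,385,215,305)&(z>.062)&(z<.08)&reg(325,385,228,305))
rect('rack',reg(425,485,240,315)&(V>150))
rect('racktop',reg(425,485,240,315)&(z>.045)&(z<.07))
rect('stand',reg(505,560,245,290)&(z>.055)&(z<.082))
rect('tooltop',reg(505,560,245,290)&(z>.12))
rect('tool2',reg(560,590,255,285)&(z>.07))
rect('pink',reg(485,520,275,305)&(z>.1))
rect('wash',reg(455,500,175,215)&(z>.03)&(z<.09))
rect('amber',reg(235,280,180,220)&(z>.03)&(z<.09))
rect('beaker',reg(190,240,255,295)&(z>.02))
E
```

```text
mat 1701 c [577.8 236.9] mean [577.2 236.6   2.5] size [170.6 112.5] ang 4.6 z [-0.0016  0.0025  0.0067]
housing 1182 c [701.5  48. ] mean [700.7  47.5  90. ] size [ 97.8 119.5] ang 2.3 z [0.0859 0.09   0.0941]
plate 1406 c [558.8  38.8] mean [545.9  36.9  11. ] size [197.4 102.3] ang 3.1 z [0.0054 0.0099 0.0256]
head 301 c [596.7  42.7] mean [593.2  42.3  69.7] size [74.  49.7] ang 6.6 z [0.0661 0.0697 0.0734]
rack 836 c [ 504.3 -228. ] mean [ 505.8 -225.6   17.6] size [139.7  72.9] ang 15.0 z [0.0029 0.0087 0.0592]
racktop 183 c [ 506.3 -225.2] mean [ 505.6 -225.3   56.9] size [129.4  48.6] ang 14.7 z [0.0513 0.0574 0.0616]
stand 415 c [ 538.6 -414.6] mean [ 538.3 -409.3   70.5] size [69.9 70.9] ang 5.9 z [0.0643 0.0704 0.0778]
tooltop 75 c [ 538.3 -414.6] mean [ 538.3 -413.7  134.8] size [21.  23.5] ang 0.3 z [0.1275 0.1352 0.139 ]
tool2 55 c [ 535.7 -514.4] mean [ 536.3 -512.3   87.5] size [19.3 19.2] ang 59.3 z [0.0732 0.0902 0.0949]
pink 72 c [ 479.9 -329.5] mean [ 480.3 -328.5  119.6] size [22.  22.6] ang 0.7 z [0.11   0.1207 0.1235]
wash 77 c [ 705.  -255.9] mean [ 700.4 -252.8   60.3] size [61.7 25.4] ang 39.5 z [0.0316 0.0597 0.0862]
amber 129 c [696.3 271.3] mean [691.7 265.   62.9] size [31.4 69.3] ang 66.1 z [0.0334 0.0634 0.089 ]
beaker 402 c [512.1 393.7] mean [511.7 399.4  62. ] size [67.9 71.2] ang 0.5 z [0.0252 0.0638 0.0904]
```

```bash
cat >> h.py <<'E'
def go(x,y,z,psi=None):
    "shift (mm), turn (rad) from measured pose to TCP x,y,z mm, jaw direction psi deg (mod 180)"
    s=manip.state(); M=qm(s['tool_rot']); d=M.T@(np.array([x,y,z])-1000*s['tool_pos'])
    cur=np.degrees(np.arctan2(M[1,1],M[0,1])); t=0
    if psi is not None: t=-np.radians((psi-cur+90)%180-90)
    print('shift',np.round(d,1),'turn',round(t,4),'cur',np.round(1000*s['tool_pos'],1),'psi',round(cur,2),'t',round(s['time'],2),'F',np.round(s['contact_force'],1),'w',round(85*s['gripper_width'],1),'q',np.round(s['joint_pos'],2))
E
python3 -c "
from h import *
go(430,200,260,90)"
```

```text
shift [ -29.3 -322.9  366.1] turn -0.2539 cur [156.7 604.4 230.2] psi 75.45 t 0.1 F [-0.5 -0.1  0.4] w 85.3 q [ 1.2   0.05  1.61  0.    1.48 -0.12]
```

Call:
play_rows(
  plan=[
    [-30,-325,363,-0.25,-1],
    [-30,-325,363,-0.25,-1],
    [-30,-325,363,-0.25,-1],
    [-30,-325,363,-0.25,-1],
    [-30,-325,363,-0.25,-1],
    [-30,-325,363,-0.25,-1],
    [-30,-325,363,-0.25,-1],
    [-30,-325,363,-0.25,-1],
  ],
)

```text
time: 1.1
tool_pos: [0.4274, 0.1971, 0.2611]
tool_rot: [0.707, 0.002, 0.707, -0.002]
contact_force: [0.2, 0.3, 0.3]
gripper_width: 1.001
```

```bash
python3 -c "
from h import *
go(520,-400,300,90)"
```

```text
shift [ -38.8 -596.6   95.6] turn -0.005 cur [427.4 197.1 261.1] psi 89.71 t 1.1 F [0.2 0.3 0.3] w 85.1 q [ 0.27 -0.35  1.92 -0.    1.57 -1.29]
```

Call:
play_rows(
  plan=[
    [-40,-160,95,0,-1],
    [-40,-160,95,0,-1],
    [-40,-160,95,0,-1],
    [-40,-160,95,0,-1],
  ],
)

```text
time: 1.6
tool_pos: [0.5225, 0.0357, 0.3018]
tool_rot: [0.707, 0.003, 0.707, -0.003]
contact_force: [-0.9, -0.2, 0.7]
gripper_width: 1.001
```

```bash
python3 -c "
from h import *
f=snap('wrist','w1');print(f['origin'],qm(f['rotation']),f['fx'])
go(505,-400,300,90)"
```

```text
[0.44008707 0.03629482 0.44354894] [[ 7.90700307e-03 -9.47670554e-01 -3.19152002e-01]
 [ 9.99968716e-01  7.42403629e-03  2.72978113e-03]
 [-2.17537154e-04 -3.19163601e-01  9.47699609e-01]] 278.2762544927886
shift [   1.1 -437.3  -13.5] turn -0.0073 cur [521.6  37.2 301.1] psi 89.58 t 1.65 F [ 0.7  0.4 -0.7] w 85.2 q [-0.07 -0.23  1.76  0.    1.61 -1.63]
```

View pics/w1.png

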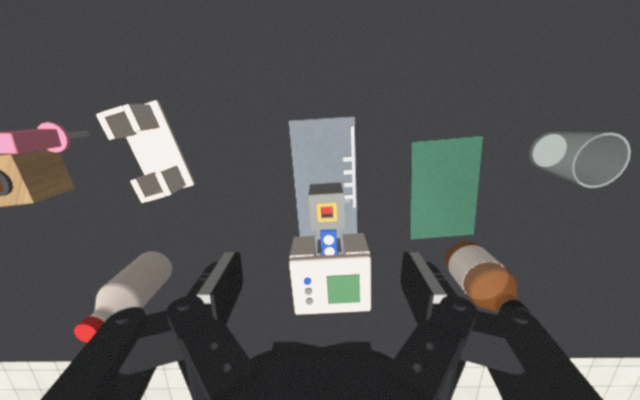

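```bash
cat >> h.py <<'E'
def rect(P,n,m,cc=True):
    if cc:
        N,l,st,_=cv2.connectedComponentsWithStats(m.astype(np.uint8)); m=l==1+np.argmax(st[1:,4])
    q=P[m]; (c,s,a)=cv2.minAreaRect((q[:,:2]*1000).astype(np.float32)); print(n,m.sum(),'c',np.round(c,1),'mean',np.round(q.mean(0)*1e3,1),'size',np.round(s,1),'ang',round(a,1),'z',np.round(np.percentile(q[:,2],[5,50,95]),4))
def box(f,x0,x1,y0,y1):
    m=np.zeros((400,640),bool); m[y0:y1,x0:x1]=1; return m&(f['range_z']>.05)
def HSV(f): return np.moveaxis(cv2.cvtColor(f['img'],cv2.COLOR_RGB2HSV).astype(int),-1,0)
E
python3 - <<'E'
from h import *
f=load('w1');P=pts(f);z=P[...,2];H,S,V=HSV(f)
rect(P,'plate',box(f,280,370,105,245)&(z<.02)&(V>90))
rect(P,'head',box(f,300,350,180,228)&(z>.06)&(z<.08))
rect(P,'recess',box(f,312,342,200,225)&(S>120))
rect(P,'red',box(f,312,342,200,225)&(S>120)&((H<10)|(H>170)))
rect(P,'blue',box(f,310,345,225,262)&(H>100)&(H<125)&(S>120))
rect(P,'housing',box(f,280,380,240,325)&(z>.082)&(z<.1))
rect(P,'mat',box(f,395,495,130,245)&(H>60)&(H<95)&(S>60)&(z<.02))
rect(P,'rack',box(f,80,205,90,215)&(V>60)&(z>.003)&(z<.07))
rect(P,'racktop',box(f,80,205,90,215)&(z>.05)&(z<.07),False)
E
```

```text
plate 5562 c [565.4  41.5] mean [537.3  36.8   9.2] size [213.9 127.9] ang 2.4 z [0.0065 0.0094 0.0112]
head 1126 c [586.   42.8] mean [584.2  43.   69.1] size [52.7 50. ] ang 2.4 z [0.0658 0.0694 0.0707]
recess 221 c [587.5  42.5] mean [587.3  42.1  65.4] size [25.6 24.7] ang 0.1 z [0.0548 0.0695 0.071 ]
red 73 c [587.3  42.1] mean [589.3  42.4  56.4] size [14.9 15.5] ang 90.0 z [0.0542 0.0555 0.0671]
blue 193 c [647.5  45.5] mean [633.1  45.   68. ] size [22.9 61.8] ang 89.5 z [0.0666 0.0691 0.0704]
housing 4393 c [701.4  48.7] mean [696.5  48.8  89.6] size [ 97.8 119.6] ang 3.1 z [0.0872 0.0896 0.0921]
mat 6602 c [577.6 238.7] mean [572.  238.    2.5] size [170.9 111.1] ang 4.4 z [0.001  0.0025 0.0039]
rack 5012 c [ 506.8 -224. ] mean [ 501.8 -220.4   26.1] size [136.3  71. ] ang 15.2 z [0.0061 0.0168 0.0578]
racktop 1150 c [ 506.7 -224. ] mean [ 500.1 -224.7   56.3] size [130.2  49.1] ang 15.2 z [0.0512 0.057  0.0586]
```

Call:
play_rows(
  plan=[
    [0,-437,-15,0,-1],
    [0,-437,-15,0,-1],
    [0,-437,-15,0,-1],
    [0,-437,-15,0,-1],
    [0,-437,-15,0,-1],
    [0,-437,-15,0,-1],
    [0,-437,-15,0,-1],
    [0,-437,-15,0,-1],
  ],
)

```text
time: 2.65
tool_pos: [0.5037, -0.3997, 0.2992]
tool_rot: [0.706, 0.003, 0.708, -0.002]
contact_force: [-0.2, 0.0, -0.7]
gripper_width: 1.0
```

```bash
python3 - <<'E'
from h import *
f=snap('wrist','w2');go(538.5,-414.5,200,90)
P=pts(f);z=P[...,2];H,S,V=HSV(f)
b=(P[...,0]>.45)&(P[...,0]<.62)&(P[...,1]<-.35)&(P[...,1]>-.47)&(f['range_z']>.05)
rect(P,'handle top',b&(z>.128)&(z<.145))
rect(P,'standtop',b&(z>.06)&(z<.075))
E
```

```text
shift [ 99.6 -16.8  34.5] turn -0.0047 cur [ 504.3 -397.8  299.7] psi 89.73 t 2.7 F [ 0.   0.6 -0.5] w 84.9 q [-0.78  0.06  1.49  0.    1.59 -2.35]
handle top 400 c [ 537.7 -414.8] mean [ 536.8 -414.6  135. ] size [22.7 23.7] ang 89.3 z [0.1317 0.1352 0.1363]
standtop 1699 c [ 538.4 -414.5] mean [ 531.6 -413.6   69.5] size [70.4 70.1] ang 6.0 z [0.068  0.0695 0.0714]
```

View pics/w2.png

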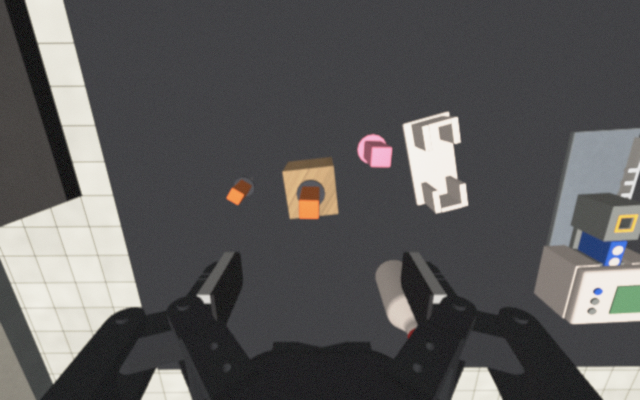

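Call:
play_rows(
  plan=[
    [100,-17,34,0,-1],
    [100,-17,34,0,-1],
    [160,-17,34,0,-1],
    [190,-17,34,0,-1],
    [209,-17,34,0,-1],
    [209,-17,34,0,-1],
  ],
)

```text
time: 3.45
tool_pos: [0.5383, -0.4132, 0.0912]
tool_rot: [0.707, 0.001, 0.708, -0.0]
contact_force: [-0.4, -0.1, -0.1]
gripper_width: 0.998
```

```bash
python3 - <<'E'
from h import *
go(538,-414.5,90,90)
E
```

```text
shift [ 1.2 -1.3 -0.3] turn -0.0021 cur [ 538.3 -413.2   91.2] psi 89.88 t 3.45 F [-0.4 -0.1 -0.1] w 84.9 q [-0.76  0.29  1.59  0.    1.27 -2.33]
```

Call:
play_rows(
  plan=[
    [1,-1,0,0,0],
    [1,-1,0,0,1],
    [1,-1,0,0,1],
    [1,-1,0,0,1],
    [1,-1,0,0,1],
    [1,-1,0,0,1],
  ],
)

```text
time: 4.2
tool_pos: [0.5388, -0.4168, 0.0925]
tool_rot: [0.708, 0.001, 0.707, -0.002]
contact_force: [-0.8, 1.3, 5.3]
gripper_width: 0.273
```

```bash
python3 - <<'E'
from h import *
go(538,-414.5,210,90)
E
```

```text
shift [-117.5    2.2   -0.7] turn -0.0039 cur [ 538.8 -416.8   92.5] psi 89.77 t 4.2 F [-0.8  1.3  5.3] w 23.2 q [-0.77  0.29  1.58 -0.    1.26 -2.33]
```

Call:
play_rows(
  plan=[
    [-30,0,0,0,1],
    [-90,0,0,0,1],
    [-150,0,0,0,1],
    [-150,50,5,0.15,1],
    [-150,110,10,0.33,1],
    [-150,170,15,0.5,1],
    [-150,230,24,0.68,1],
    [-150,290,30,0.86,1],
  ],
)

```text
time: 5.2
tool_pos: [0.5687, -0.1253, 0.2399]
tool_rot: [0.641, 0.297, 0.642, -0.297]
contact_force: [0.4, 0.9, -0.4]
gripper_width: 0.276
```

```bash
python3 - <<'E'
from h import *
go(587,43,240,0)
E
```

```text
shift [   0.   122.9 -116.5] turn 0.7044 cur [ 568.7 -125.3  239.9] psi 40.36 t 5.2 F [ 0.4  0.9 -0.4] w 23.5 q [-0.34 -0.05  1.7   0.    1.49 -1.05]
```

Call:
play_rows(
  plan=[
    [0,123,-116.5,0.655,1],
    [0,123,-116.5,0.655,1],
    [0,123,-116.5,0.655,1],
    [0,123,-116.5,0.655,1],
    [0,123,-116.5,0.655,1],
    [0,123,-116.5,0.655,1],
  ],
)

```text
time: 5.95
tool_pos: [0.5863, 0.0406, 0.2405]
tool_rot: [0.514, 0.485, 0.514, -0.486]
contact_force: [-0.3, -1.0, -1.6]
gripper_width: 0.27
```

```bash
python3 - <<'E'
from h import *
f=snap('wrist','w3')
go(587,43,200,2.9)
P=pts(f);z=P[...,2];H,S,V=HSV(f);b=(f['range_z']>.05)&(abs(P[...,0]-.587)<.06)&(abs(P[...,1]-.043)<.06)
q=P[b&(z>.155)&(z<.206)&(S<80)]; 
for lo in range(155,205,10):
    k=q[(q[:,2]>lo/1e3)&(q[:,2]<lo/1e3+.01)]; print(lo,len(k),np.round(1e3*np.median(k,0),1) if len(k) else '')
rect(P,'recess',box(f,0,640,0,400)&b&(z<.08)&(S>120)&((H<35)|(H>170)))
rect(P,'red',b&(z<.08)&(S>120)&((H<10)|(H>170)))
E
```

```text
shift [40.7  0.8 -2.6] turn 0.0051 cur [586.4  40.4 240.7] psi 3.19 t 6.0 F [-0.4 -0.1 -0.9] w 23.3 q [-0.06 -0.04  1.69 -0.    1.49 -0.11]
155 5 [585.5  43.8 163.6]
165 36 [586.3  44.2 169.7]
175 1 [584.8  44.3 175.1]
185 0 
195 0 
recess 379 c [587.7  42.4] mean [587.5  42.1  64.4] size [25.5 25.7] ang 2.9 z [0.0536 0.0695 0.0709]
red 138 c [588.1  41.8] mean [587.7  40.6  54.7] size [15.2 16.7] ang 3.3 z [0.0496 0.0553 0.068 ]
```

View pics/w3.png

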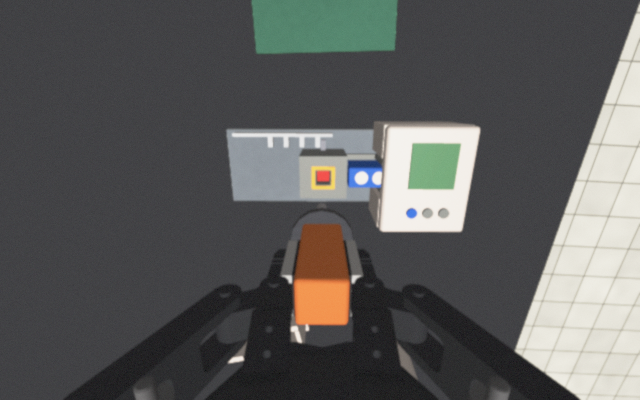

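Call:
play_rows(
  plan=[
    [50,1.4,-1.9,0,1],
    [80,1.4,-1.9,0,1],
    [90,1.4,-1.9,0,1],
    [100,1.4,-1.9,0,1],
    [103,1.4,-1.9,0,1],
    [103,1.4,-1.9,0,1],
  ],
)

```text
time: 6.75
tool_pos: [0.5886, 0.0429, 0.1393]
tool_rot: [0.514, 0.486, 0.513, -0.486]
contact_force: [0.2, 0.4, -0.8]
gripper_width: 0.278
```

```bash
python3 - <<'E'
from h import *
f=snap('wrist','w4')
go(587.6,42.3,125.5,2.9)
crop('w4',240,420,120,260,4,'w4c')
E
```

```text
shift [13.9 -1.1  0.6] turn 0.0049 cur [588.6  43.  139.4] psi 3.18 t 6.8 F [-0.1  0.1 -0.6] w 23.0 q [-0.05  0.04  1.78  0.    1.32 -0.11]
```

View pics/w4c.png

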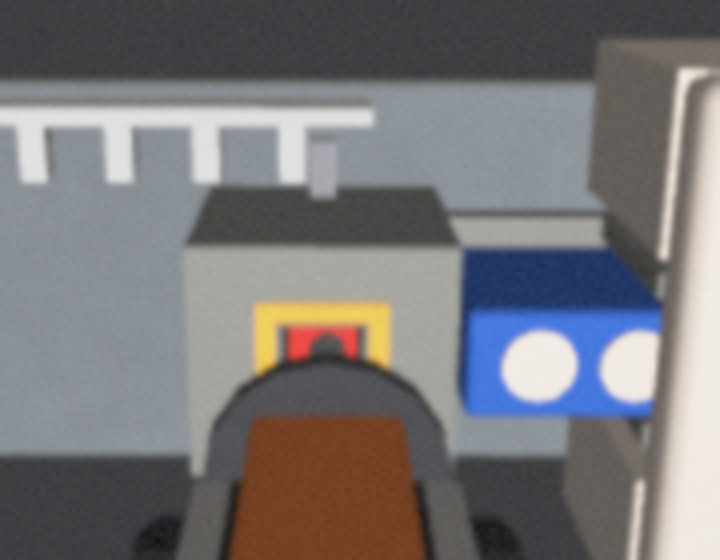

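Call:
play_rows(
  plan=[
    [5,-1,0.5,0,1],
    [10,-1,0.5,0,1],
    [14,-1,0.5,0,1],
    [14,-1,0.5,0,1],
  ],
)

```text
time: 7.3
tool_pos: [0.5876, 0.0425, 0.1253]
tool_rot: [0.514, 0.486, 0.513, -0.486]
contact_force: [-0.8, -0.1, 3.6]
gripper_width: 0.272
```

```bash
python3 - <<'E'
from h import *
go(587.6,42.3,125.5,2.9)
E
```

```text
shift [-0.2 -0.   0.2] turn 0.0049 cur [587.6  42.5 125.3] psi 3.18 t 7.3 F [-0.8 -0.1  3.6] w 23.1 q [-0.05  0.06  1.79 -0.    1.29 -0.11]
```

Call:
play_rows(
  plan=[
    [1,0,0,0,1],
    [1,-5,0,0,1],
    [1,-13,0,0,1],
    [1,-22,0,0,1],
    [1,-32,0,0,1],
    [1,-42,0,0,1],
    [1,-52,0,0,1],
    [1,-60,0,0,1],
  ],
)

```text
time: 8.3
tool_pos: [0.5281, 0.0392, 0.1249]
tool_rot: [0.515, 0.487, 0.513, -0.485]
contact_force: [4.0, 0.7, 5.8]
gripper_width: 0.274
```

```bash
python3 - <<'E'
from h import *
f=snap('wrist','w5')
go(587.6-60,42.3-3,124.5,2.9)
P=pts(f);z=P[...,2];H,S,V=HSV(f);b=(f['range_z']>.05)&(abs(P[...,0]-.53)<.08)&(abs(P[...,1]-.043)<.04)
rect(P,'yellow',b&(z<.08)&(z>.06)&(S>120)&(H<35))
crop('w5',220,420,120,260,4,'w5c')
E
```

```text
shift [ 0.3  0.5 -0.1] turn 0.0049 cur [527.1  39.2 124.8] psi 3.18 t 8.35 F [0.5 1.3 9.2] w 23.7 q [-0.07 -0.09  1.94  0.    1.29 -0.12]
yellow 259 c [529.8  47.5] mean [530.4  49.6  69.9] size [25.9 10.8] ang 2.7 z [0.0687 0.0699 0.071 ]
```

Call:
play_rows(
  plan=[
    [0,-8,0,0,1],
    [0,-16,0,0,1],
    [0,-24,0,0,1],
    [0,-31,0,0,1],
    [0,-36,0,0,1],
    [0,-40,0,0,1],
    [0,-40,0,0,1],
  ],
)

```text
time: 9.22
tool_pos: [0.488, 0.0369, 0.1249]
tool_rot: [0.515, 0.487, 0.513, -0.485]
contact_force: [1.5, 1.1, 7.6]
gripper_width: 0.277
```

```bash
python3 - <<'E'
from h import *
f=snap('wrist','w6')
go(587.6-60,42.3-3,124.5,2.9)
P=pts(f);z=P[...,2];H,S,V=HSV(f);b=(f['range_z']>.05)&(abs(P[...,0]-.49)<.08)&(abs(P[...,1]-.043)<.04)
rect(P,'yellow',b&(z<.08)&(z>.06)&(S>120)&(H<35))
E
```

```text
shift [ 0.5 39.6 -0.2] turn 0.0048 cur [488.1  36.9 124.9] psi 3.18 t 9.28 F [0.7 0.6 7.9] w 23.0 q [-0.08 -0.19  2.03  0.    1.3  -0.13]
yellow 256 c [492.1  44.8] mean [493.2  47.4  69.9] size [26.2 12.4] ang 1.2 z [0.0688 0.0699 0.0709]
```

Call:
play_rows(
  plan=[
    [0,-2,0,0,1],
    [0,-4,0,0,1],
    [0,-4,0,0,1],
  ],
)

```text
time: 9.65
tool_pos: [0.4869, 0.0368, 0.125]
tool_rot: [0.517, 0.489, 0.511, -0.483]
contact_force: [11.3, 1.0, -0.4]
gripper_width: 0.27
```

```bash
python3 - <<'E'
from h import *
f=snap('wrist','w7')
go(587.6-60,42.3-3,124.5,2.9)
P=pts(f);z=P[...,2];H,S,V=HSV(f);b=(f['range_z']>.05)&(abs(P[...,0]-.49)<.08)&(abs(P[...,1]-.043)<.04)
rect(P,'yellow',b&(z<.08)&(z>.06)&(S>120)&(H<35))
E
```

```text
shift [ 1.  40.7 -0.2] turn 0.0044 cur [486.9  36.8 125. ] psi 3.15 t 9.7 F [10.4  1.4 -0.6] w 23.2 q [-0.08 -0.2   2.03  0.    1.3  -0.13]
yellow 266 c [492.1  44.3] mean [493.5  47.1  69.8] size [25.9 13.2] ang 2.7 z [0.0688 0.0699 0.0708]
```

Call:
play_rows(
  plan=[
    [0,4,0,0,1],
    [0,8,0,0,1],
    [-20,8,0,0,1],
    [-70,8,0,0,1],
    [-125,8,10,0,1],
    [-125,13,70,0,1],
    [-125,18,130,0,1],
    [-125,20,190,0,1],
  ],
)

```text
time: 10.7
tool_pos: [0.5122, -0.1529, 0.2464]
tool_rot: [0.512, 0.485, 0.515, -0.486]
contact_force: [0.7, 0.1, -0.2]
gripper_width: 0.275
```

```bash
python3 - <<'E'
from h import *
f=snap('top','t2');go(538.4,-414.5,250,2.9)
P=pts(f);z=P[...,2];H,S,V=HSV(f);b=(f['range_z']>.05)&(abs(P[...,0]-.49)<.15)&(abs(P[...,1]-.043)<.06)
rect(P,'yellow',b&(z<.08)&(z>.06)&(S>120)&(H<35))
rect(P,'blue',b&(H>100)&(H<125)&(S>120))
E
```

```text
shift [ -2.8  13.6 255.9] turn -0.0006 cur [ 512.  -159.6  246.2] psi 2.86 t 10.75 F [-2.1 -4.4 -1. ] w 23.1 q [-0.44 -0.17  1.8  -0.01  1.51 -0.49]
yellow 33 c [492.5  35.4] mean [492.8  34.3  70.4] size [22.1 22.6] ang 1.0 z [0.0674 0.0705 0.0736]
blue 156 c [575.9  40.5] mean [575.5  38.8  66. ] size [108.1  23.1] ang 2.7 z [0.0422 0.0692 0.0736]
```

Call:
play_rows(
  plan=[
    [-3,13.6,256,0,1],
    [-3,13.6,256,0,1],
    [-3,13.6,256,0,1],
    [-3,13.6,256,0,1],
    [-3,13.6,256,0,1],
    [-3,13.6,256,0,1],
    [-3,13.6,256,0,1],
  ],
)

```text
time: 11.62
tool_pos: [0.5413, -0.4048, 0.2508]
tool_rot: [0.513, 0.486, 0.515, -0.485]
contact_force: [0.2, -0.3, -1.2]
gripper_width: 0.269
```

```bash
python3 - <<'E'
from h import *
f=snap('wrist','w8');go(538.4,-414.5,170,2.9)
P=pts(f);z=P[...,2];H,S,V=HSV(f);b=(f['range_z']>.05)&(abs(P[...,0]-.538)<.06)&(abs(P[...,1]+.414)<.06)
rect(P,'stand',b&(z>.06)&(z<.08))
rect(P,'hole?',b&(z<.06))
for lo in range(155,235,10):
    k=P[b&(z>lo/1e3)&(z<lo/1e3+.01)]; print(lo,len(k),np.round(1e3*np.median(k,0),1) if len(k) else '')
crop('w8',220,420,120,320,4,'w8c')
E
```

```text
shift [81.2 -3.6  9.5] turn 0.0065 cur [ 541.5 -404.9  251.2] psi 3.28 t 11.68 F [ 0.3  1.4 -0.8] w 23.2 q [-0.75  0.16  1.46  0.    1.52 -0.81]
stand 2977 c [ 538.3 -415.5] mean [ 538.  -412.    69.2] size [70.  70.7] ang 6.1 z [0.0679 0.0693 0.0706]
hole? 3577 c [ 538.1 -414. ] mean [ 537.  -392.6    3.1] size [119.8 120. ] ang 0.0 z [-0.0018 -0.0004  0.0361]
155 0 
165 1 [ 541.3 -400.6  174.4]
175 38 [ 540.5 -401.1  178.8]
185 3 [ 542.1 -400.6  185.9]
195 0 
205 0 
215 0 
225 953 [ 540.4 -391.7  233.4]
```

```bash
python3 -c "
from h import *
crop('w8',240,400,130,290,3,'w8d')"
```

```text
(no output)
```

View pics/w8d.png

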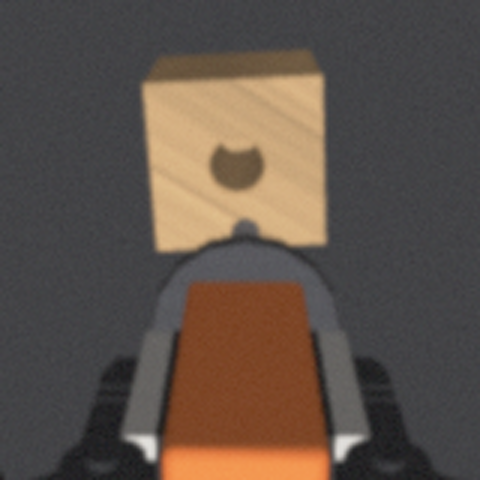

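Call:
play_rows(
  plan=[
    [40,-3,9.7,0,1],
    [75,-3,9.7,0,1],
    [85,-3,9.7,0,1],
    [95,-3,9.7,0,1],
    [105,-3,9.7,0,1],
    [115,-3,9.7,0,1],
    [115,-3,9.7,0,1],
  ],
)

```text
time: 12.55
tool_pos: [0.5386, -0.4162, 0.1354]
tool_rot: [0.513, 0.486, 0.514, -0.486]
contact_force: [-0.8, -0.6, -0.4]
gripper_width: 0.279
```

```bash
python3 - <<'E'
from h import *
go(538.4,-414.8,92.5,2.9)
E
```

```text
shift [42.9 -0.1 -1.4] turn 0.0048 cur [ 538.6 -416.2  135.4] psi 3.18 t 12.55 F [-0.8 -0.6 -0.4] w 23.7 q [-0.77  0.25  1.55 -0.    1.34 -0.82]
```

In the hole without contact; lower the rest.

Call:
play_rows(
  plan=[
    [15,0,-1.4,0,1],
    [30,0,-1.4,0,1],
    [37,0,-1.4,0,1],
    [41,0,-1.4,0,1],
    [43,0,-1.4,0,1],
    [43,0,-1.4,0,1],
  ],
)

```text
time: 13.3
tool_pos: [0.539, -0.4154, 0.0936]
tool_rot: [0.514, 0.486, 0.513, -0.486]
contact_force: [0.5, -0.6, -1.0]
gripper_width: 0.272
```

```bash
python3 - <<'E'
from h import *
go(538.4,-414.8,92.5,2.9)
E
```

```text
shift [ 1.1 -0.6 -0.6] turn 0.0048 cur [ 539.  -415.4   93.6] psi 3.18 t 13.3 F [ 0.5 -0.6 -1. ] w 23.1 q [-0.77  0.29  1.58 -0.    1.27 -0.82]
```

Call:
play_rows(
  plan=[
    [1.5,0,0,0,1],
    [1.5,0,0,0,0.2],
    [1.5,0,0,0,-1],
    [1.5,0,0,0,-1],
    [-30,0,0,0,-1],
    [-90,0,0,0,-1],
    [-150,0,0,0,-1],
    [-150,0,0,0,-1],
  ],
)

```text
time: 14.3
tool_pos: [0.5414, -0.4176, 0.2523]
tool_rot: [0.519, 0.486, 0.509, -0.486]
contact_force: [-0.2, -0.2, -0.5]
gripper_width: 1.0
```

```bash
python3 - <<'E'
from h import *
f=snap('wrist','w9');go(550,-100,250,90)
P=pts(f);z=P[...,2];H,S,V=HSV(f);b=(f['range_z']>.05)&(abs(P[...,0]-.538)<.06)&(abs(P[...,1]+.414)<.06)
rect(P,'stand',b&(z>.06)&(z<.075))
rect(P,'top',b&(z>.128)&(z<.15))
E
```

```text
shift [  -3.6   27.3 -315.4] turn -1.5153 cur [ 540.2 -416.5  248.1] psi 3.18 t 14.35 F [-0.5  0.6 -1.3] w 84.9 q [-0.77  0.17  1.46 -0.    1.51 -0.82]
stand 2361 c [ 538.2 -415.4] mean [ 537.5 -408.7   69.5] size [70.  70.5] ang 6.0 z [0.0681 0.0694 0.0711]
top 608 c [ 539.  -414.9] mean [ 539.1 -413.9  134.8] size [23.5 23.5] ang 3.4 z [0.1323 0.1351 0.1363]
```

Call:
play_rows(
  plan=[
    [0,25,-57,-0.18,-1],
    [0,25,-115,-0.36,-1],
    [0,25,-172,-0.54,-1],
    [0,25,-230,-0.72,-1],
    [0,25,-287,-0.9,-1],
    [0,25,-345,-1.08,-1],
    [0,25,-402,-1.26,-1],
    [0,25,-456,-1.44,-1],
  ],
)

```text
time: 15.35
tool_pos: [0.5373, 0.0434, 0.2413]
tool_rot: [0.706, 0.025, 0.708, -0.024]
contact_force: [-0.1, -0.0, 0.3]
gripper_width: 1.0
```

```bash
python3 - <<'E'
from h import *
go(540,41,190,93)
E
```

```text
shift [51.3 -2.2  3. ] turn -0.1216 cur [537.3  43.4 241.3] psi 86.03 t 15.35 F [-0.1 -0.   0.3] w 85.0 q [-0.06 -0.16  1.8   0.    1.5  -1.56]
```

Call:
play_rows(
  plan=[
    [50,-2,3,-0.12,-1],
    [50,-2,3,-0.12,-1],
    [50,-2,3,-0.12,-1],
  ],
)

```text
time: 15.72
tool_pos: [0.5412, 0.0389, 0.1933]
tool_rot: [0.707, -0.015, 0.707, 0.015]
contact_force: [1.0, -1.2, 1.1]
gripper_width: 1.001
```

```bash
python3 - <<'E'
from h import *
f=snap('wrist','w10');go(540,41,37,93)
P=pts(f);z=P[...,2];H,S,V=HSV(f);b=(f['range_z']>.05)&(abs(P[...,0]-.54)<.15)&(abs(P[...,1]-.043)<.06)
rect(P,'carrier top',b&(z>.062)&(z<.08)&(((H>100)&(H<125)&(S>120))))
rect(P,'head',b&(z>.062)&(z<.08)&(S<60)&(V<190)&(P[...,0]<.525))
rect(P,'walls',b&(z>.045)&(z<.08)&(S<60)&(V<190)&(P[...,0]>.525),False)
crop('w10',200,440,100,300,3,'w10c')
E
```

```text
shift [157.5   2.4  -2.1] turn -0.0101 cur [542.   38.7 194.5] psi 92.42 t 15.78 F [ 0.8 -0.1  0.6] w 85.1 q [-0.07 -0.12  1.84 -0.    1.42 -1.68]
carrier top 1184 c [576.2  41.9] mean [571.9  42.1  69.2] size [109.8  23.4] ang 3.3 z [0.068  0.0692 0.0702]
head 50 c [497.2  41.2] mean [498.3  40.3  66.7] size [10.9 22. ] ang 42.9 z [0.0628 0.068  0.0695]
walls 1669 c [622.7  56.3] mean [635.1  43.7  63.2] size [106.8 121.5] ang 69.3 z [0.0474 0.0656 0.0786]
```

View pics/w10c.png

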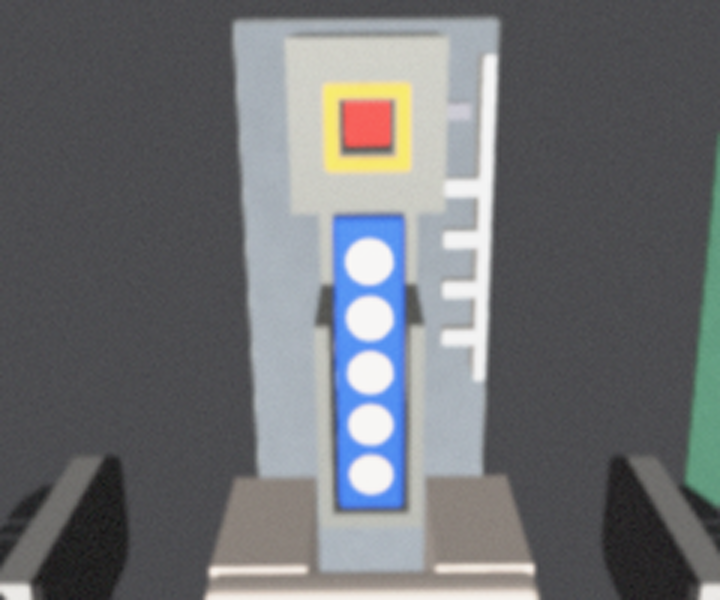

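```bash
python3 - <<'E'
from h import *
f=load('w10');P=pts(f)
for u,v in[(308,180),(308,185),(337,180),(337,185),(308,202),(308,215),(337,203)]: print(u,v,np.round(1e3*np.median(P[v-1:v+2,u-1:u+2].reshape(-1,3),0),1))
go(538.3,39.9,40,93)
E
```

```text
308 180 [543.4  23.3  19.3]
308 185 [549.3  23.6  19.8]
337 180 [541.7  57.3  19.5]
337 185 [547.9  57.7  19.6]
308 202 [561.2  25.1  46.3]
308 215 [567.9  26.2  67.6]
337 203 [559.4  56.8  49.3]
shift [154.5   1.4  -3.8] turn -0.0101 cur [542.   38.7 194.5] psi 92.42 t 15.78 F [ 0.8 -0.1  0.6] w 85.1 q [-0.07 -0.12  1.84 -0.    1.42 -1.68]
```

Call:
play_rows(
  plan=[
    [50,1.4,-3.8,-0.01,-1],
    [90,1.4,-3.8,-0.01,-1],
    [125,1.4,-3.8,-0.01,-1],
    [145,1.4,-3.8,-0.01,-1],
    [157,1.4,-3.8,-0.01,-1],
    [157,1.4,-3.8,-0.01,-1],
  ],
)

```text
time: 16.52
tool_pos: [0.538, 0.0401, 0.0368]
tool_rot: [0.707, -0.019, 0.707, 0.019]
contact_force: [-0.1, 0.4, 0.7]
gripper_width: 1.003
```

```bash
python3 - <<'E'
from h import *
go(538.3,39.9,37,93)
E
```

```text
shift [-0.2 -0.2  0.3] turn 0.0012 cur [538.   40.1  36.8] psi 93.07 t 16.52 F [-0.1  0.4  0.7] w 85.3 q [-0.06  0.06  1.96  0.    1.13 -1.69]
```

Call:
play_rows(
  plan=[
    [0,0,0,0,0.2],
    [0,0,0,0,0.6],
    [0,0,0,0,1],
    [0,0,0,0,1],
    [0,0,0,0,1],
    [0,0,0,0,1],
  ],
)

```text
time: 17.27
tool_pos: [0.538, 0.0405, 0.037]
tool_rot: [0.707, -0.019, 0.707, 0.019]
contact_force: [-1.3, -0.5, 5.4]
gripper_width: 0.271
```

```bash
python3 - <<'E'
from h import *
go(538.3,39.9,137,93)
E
```

```text
shift [-100.    -0.6    0.4] turn 0.0023 cur [538.   40.5  37. ] psi 93.13 t 17.27 F [-1.3 -0.5  5.4] w 23.1 q [-0.06  0.06  1.96  0.    1.13 -1.69]
```

Call:
play_rows(
  plan=[
    [-8,0,0,0,1],
    [-18,0,0,0,1],
    [-30,0,0,0,1],
    [-45,0,0,0,1],
    [-60,0,0,0,1],
    [-75,0,0,0,1],
    [-90,0,0,0,1],
    [-90,0,0,0,1],
  ],
)

```text
time: 18.27
tool_pos: [0.5388, 0.0404, 0.1284]
tool_rot: [0.708, -0.019, 0.706, 0.019]
contact_force: [0.2, -0.4, -1.3]
gripper_width: 0.273
```

```bash
python3 - <<'E'
from h import *
a=np.radians(4.4); go(577.7-38*np.cos(a),238.5-38*np.sin(a),127,94.4)
f=snap('scene','s2')
crop('s2',280,480,100,260,4,'s2c')
E
```

```text
shift [  1.4 194.8  11.7] turn -0.0221 cur [538.8  40.4 128.4] psi 93.13 t 18.27 F [ 0.2 -0.4 -1.3] w 23.2 q [-0.06 -0.07  1.91  0.    1.3  -1.69]
```

View pics/s2c.png

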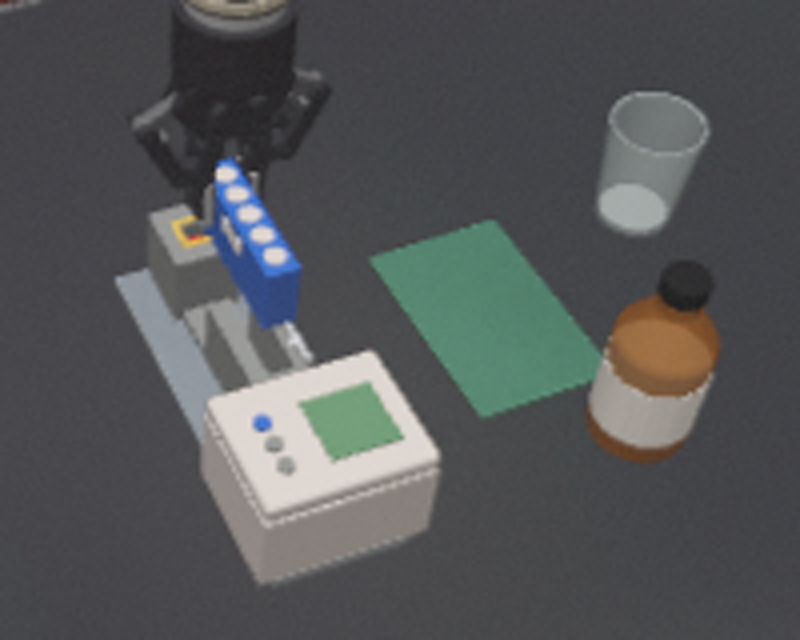

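Call:
play_rows(
  plan=[
    [0,40,4,0,1],
    [0,85,6,-0.01,1],
    [0,130,8,-0.02,1],
    [0,170,10,-0.02,1],
    [20,195,11,-0.02,1],
    [45,195,11,-0.02,1],
    [60,195,11,-0.02,1],
    [60,195,11,-0.02,1],
  ],
)

```text
time: 19.32
tool_pos: [0.5364, 0.2351, 0.0641]
tool_rot: [0.705, -0.027, 0.708, 0.026]
contact_force: [0.5, 0.3, -2.4]
gripper_width: 0.271
```

```bash
python3 - <<'E'
from h import *
a=np.radians(4.4); go(577.7-38*np.cos(a),238.5-38*np.sin(a),20,94.4)
f=snap('wrist','w11'); P=pts(f);z=P[...,2];H,S,V=HSV(f);b=(f['range_z']>.05)&(abs(P[...,0]-.57)<.15)&(abs(P[...,1]-.238)<.05)
m=b&(z>.05)&(H>100)&(H<125)&(S>120); rect(P,'carrier',m); q=P[m]; q=q[q[:,2]>np.percentile(q[:,2],5)]
A=np.c_[q[:,:2],np.ones(len(q))]; c=np.linalg.lstsq(A,q[:,2],rcond=None)[0]; print(c)
for x in np.arange(.52,.65,.02):
    k=q[abs(q[:,0]-x)<.01]; print(round(x,2),len(k),np.round(1e3*np.percentile(k[:,2],80),1) if len(k) else'')
E
```

```text
shift [44.1  0.3  3.7] turn -0.0026 cur [536.4 235.1  64.1] psi 94.25 t 19.32 F [ 0.5  0.3 -2.4] w 23.0 q [ 0.29  0.12  1.83  0.    1.19 -1.36]
carrier 4415 c [544.2 235.5] mean [532.6 234.8  88.4] size [50.5 25.5] ang 3.9 z [0.0587 0.0957 0.097 ]
[ 0.31713006  0.02565505 -0.08488867]
0.52 2500 96.3
0.54 943 96.7
0.56 751 96.5
0.58 0 
0.6 0 
0.62 0 
0.64 0
```

Call:
play_rows(
  plan=[
    [15,0,3.5,0,1],
    [28,0,3.5,0,1],
    [36,0,3.5,0,1],
    [40,0,3.5,0,1],
    [42,0,3.5,0,1],
    [43,0,3.5,0,1],
    [43,0,3.5,0,1],
  ],
)

```text
time: 20.25
tool_pos: [0.5415, 0.2362, 0.0236]
tool_rot: [0.707, -0.026, 0.706, 0.026]
contact_force: [0.2, 0.9, -2.3]
gripper_width: 0.272
```

```bash
python3 - <<'E'
from h import *
go(540,235.5,20,94.4)
E
```

```text
shift [ 3.6 -0.6 -1.6] turn -0.002 cur [541.5 236.2  23.6] psi 94.28 t 20.25 F [ 0.2  0.9 -2.3] w 23.1 q [ 0.29  0.19  1.84 -0.    1.12 -1.36]
```

Call:
play_rows(
  plan=[
    [1.5,0,-1,0,1],
    [3,0,-1,0,1],
    [3,0,-1,0,1],
  ],
)

```text
time: 20.62
tool_pos: [0.5403, 0.236, 0.0202]
tool_rot: [0.707, -0.026, 0.707, 0.026]
contact_force: [0.2, 0.4, -1.8]
gripper_width: 0.268
```

```bash
python3 - <<'E'
from h import *
go(540,235.5,20,94.4)
E
```

```text
shift [ 0.2 -0.5 -0.3] turn -0.0021 cur [540.3 236.   20.2] psi 94.28 t 20.62 F [ 0.2  0.4 -1.8] w 22.8 q [ 0.29  0.19  1.84 -0.    1.11 -1.36]
```

Call:
play_rows(
  plan=[
    [1,0,0,0,1],
    [1,0,0,0,1],
  ],
)

```text
time: 20.88
tool_pos: [0.5405, 0.2361, 0.02]
tool_rot: [0.707, -0.026, 0.707, 0.026]
contact_force: [-3.2, -0.3, 4.2]
gripper_width: 0.27
```

```bash
python3 - <<'E'
from h import *
go(540,235.5,20,94.4)
E
```

```text
shift [ 0.  -0.5 -0.6] turn -0.0021 cur [540.5 236.1  20. ] psi 94.28 t 20.88 F [-3.2 -0.3  4.2] w 22.9 q [ 0.29  0.19  1.84 -0.    1.11 -1.36]
```

Call:
play_rows(
  plan=[
    [1,0,0,0,0.4],
    [1,0,0,0,0],
    [1,0,0,0,-1],
    [1,0,0,0,-1],
    [-30,0,0,0,-1],
    [-90,0,0,0,-1],
    [-150,0,0,0,-1],
    [-150,0,0,0,-1],
  ],
)

```text
time: 21.88
tool_pos: [0.5443, 0.2372, 0.177]
tool_rot: [0.711, -0.025, 0.702, 0.028]
contact_force: [1.0, -0.2, 1.0]
gripper_width: 1.005
```

```bash
python3 - <<'E'
from h import *
f=snap('wrist','w12'); P=pts(f);z=P[...,2];H,S,V=HSV(f);b=(f['range_z']>.05)&(abs(P[...,0]-.57)<.15)&(abs(P[...,1]-.238)<.08)
rect(P,'carrier',b&(z>.047)&(z<.06)&(H>100)&(H<125)&(S>120))
m=b&(z>.047)&(z<.06); rect(P,'carrier+discs',m)
go(577,238.5,21,94)
m=b&(P[...,2]<.06)&(P[...,2]>.045)&(H>100)&(H<125)&(S>120)
for x in np.arange(.53,.64,.02):
    k=P[m&(abs(P[...,0]-x)<.01)]; print(round(x,2),len(k),np.round(1e3*np.percentile(k[:,2],60),1) if len(k) else'')
E
```

```text
carrier 1144 c [578.7 239. ] mean [572.9 238.8  52.1] size [109.8  23.9] ang 4.1 z [0.0506 0.0522 0.0534]
carrier+discs 2246 c [578.7 239. ] mean [574.5 238.8  52.4] size [109.8  24. ] ang 4.1 z [0.051  0.0525 0.0537]
shift [152.3  -0.9  33.7] turn 0.0048 cur [542.3 236.6 173.1] psi 94.28 t 21.93 F [-0.7  0.3 -0.6] w 84.8 q [ 0.29  0.01  1.75  0.    1.37 -1.36]
0.53 261 52.2
0.55 206 52.5
0.57 187 52.3
0.59 181 52.4
0.61 167 52.5
0.63 144 52.4
```

Call:
play_rows(
  plan=[
    [0,-0.3,36.5,0,-1],
    [50,-0.3,36.5,0,-1],
    [100,-0.3,36.5,0,-1],
    [130,-0.3,36.5,0,-1],
    [145,-0.3,36.5,0,-1],
    [151,-0.3,36.5,0,-1],
    [151,-0.3,36.5,0,-1],
  ],
)

```text
time: 22.8
tool_pos: [0.5772, 0.2386, 0.0189]
tool_rot: [0.707, -0.026, 0.706, 0.026]
contact_force: [0.1, 0.3, -0.1]
gripper_width: 0.994
```

```bash
python3 - <<'E'
from h import *
go(578.7,239,22,94.1)
E
```

```text
shift [-3.1  0.3  1.5] turn 0.0031 cur [577.2 238.6  18.9] psi 94.28 t 22.8 F [ 0.1  0.3 -0.1] w 84.5 q [ 0.27  0.27  1.75 -0.    1.12 -1.37]
```

Call:
play_rows(
  plan=[
    [-3,0.3,1.5,0,0.2],
    [-3,0.3,1.5,0,0.6],
    [-3,0.3,1.5,0,1],
    [-3,0.3,1.5,0,1],
    [-3,0.3,1.5,0,1],
    [-3,0.3,1.5,0,1],
  ],
)

```text
time: 23.55
tool_pos: [0.5788, 0.239, 0.022]
tool_rot: [0.707, -0.026, 0.706, 0.026]
contact_force: [-1.0, -1.0, 5.5]
gripper_width: 0.274
```

```bash
python3 - <<'E'
from h import *
go(578.7,239,150,94.1)
E
```

```text
shift [-1.28e+02  1.00e-01  1.00e-01] turn 0.0031 cur [578.8 239.   22. ] psi 94.28 t 23.55 F [-1.  -1.   5.5] w 23.3 q [ 0.27  0.26  1.75 -0.    1.13 -1.37]
```

Call:
play_rows(
  plan=[
    [-20,0,0,0,1],
    [-60,0,0,0,1],
    [-120,0,0,0,1],
    [-120,-50,-10,0,1],
    [-120,-105,-24,0,1],
    [-120,-160,-36,0,1],
    [-120,-215,-48,0,1],
    [-120,-270,-60,0,1],
  ],
)

```text
time: 24.55
tool_pos: [0.5376, -0.0364, 0.1417]
tool_rot: [0.707, -0.026, 0.707, 0.027]
contact_force: [0.9, -0.2, -2.2]
gripper_width: 0.275
```

```bash
python3 - <<'E'
from h import *
snap('wrist','w13')
for t in('w1','w2','w8','w13'):
    f=load(t);P=pts(f);z=P[...,2];H,S,V=HSV(f);b=(f['range_z']>.05)&(np.hypot(P[...,0]-.506,P[...,1]+.224)<.085)&(S<60)
    m=b&(z>.05)&(z<.064)
    if m.sum(): rect(P,t+' top',m,False)
    m=b&(z>.004)&(z<.064)&(V>60)
    if m.sum(): rect(P,t+' all',m,False)
go(506.8,-224,142,105.2)
E
```

```text
w1 top 1150 c [ 506.7 -224. ] mean [ 500.1 -224.7   56.3] size [130.2  49.1] ang 15.2 z [0.0512 0.057  0.0586]
w1 all 4978 c [ 506.8 -224. ] mean [ 501.8 -220.6   26.3] size [136.2  70.8] ang 15.5 z [0.0062 0.0173 0.0578]
w2 top 1044 c [ 506.5 -224.7] mean [ 502.5 -226.1   56.6] size [131.   48.3] ang 15.2 z [0.0518 0.0572 0.0586]
w2 all 4569 c [ 505.8 -224.7] mean [ 505.8 -227.3   24.7] size [135.4  70.3] ang 15.2 z [0.0063 0.009  0.0579]
w8 top 1055 c [ 507.3 -230.1] mean [ 498.9 -242.4   56.7] size [130.4  40.9] ang 14.3 z [0.0521 0.0572 0.0586]
w8 all 6140 c [ 507.3 -230.7] mean [ 501.9 -236.5   20.1] size [135.8  59.7] ang 15.2 z [0.0061 0.0081 0.0577]
w13 top 3698 c [ 506.2 -224. ] mean [ 495.9 -225.8   56. ] size [130.4  50.3] ang 15.3 z [0.0511 0.0568 0.0582]
w13 all 14356 c [ 506.3 -224.2] mean [ 499.  -221.6   28.5] size [135.9  70.9] ang 15.0 z [0.0064 0.0256 0.0576]
shift [   0.7 -179.   -42.8] turn -0.1948 cur [536.9 -42.4 141.7] psi 94.04 t 24.6 F [ 0.  -4.6 -1.8] w 22.9 q [-0.21 -0.08  1.9  -0.01  1.32 -1.85]
```

Call:
play_rows(
  plan=[
    [0,-50,-12,-0.06,1],
    [0,-100,-24,-0.12,1],
    [0,-145,-34,-0.19,1],
    [0,-173,-41,-0.19,1],
    [0,-173,-41,-0.19,1],
    [0,-173,-41,-0.19,1],
  ],
)

```text
time: 25.35
tool_pos: [0.5104, -0.2097, 0.1412]
tool_rot: [0.701, -0.093, 0.701, 0.094]
contact_force: [-1.3, 0.4, -2.3]
gripper_width: 0.272
```

```bash
python3 - <<'E'
from h import *
go(506.5,-224.3,100,105.2)
f=snap('wrist','w14');P=pts(f);z=P[...,2];H,S,V=HSV(f)
m=(f['range_z']>.05)&(z>.15)&(z<.185)&(H>100)&(H<125)&(S>120); rect(P,'carrier top vis',m)
q=P[m]; e=np.array([np.cos(np.radians(15.2)),np.sin(np.radians(15.2))]); d=(q[:,:2]-[.5065,-.2243])@np.c_[e,[-e[1],e[0]]]*1e3
print('along',np.percentile(d[:,0],[.5,99.5]),'across',np.percentile(d[:,1],[1,99]))
E
```

```text
shift [ 41.2 -13.1  -7.6] turn -0.0005 cur [ 510.4 -209.7  141.2] psi 105.17 t 25.35 F [-1.3  0.4 -2.3] w 23.1 q [-0.52 -0.05  1.87  0.    1.32 -2.36]
carrier top vis 5662 c [ 500.8 -212.5] mean [ 491.  -214.8  170.6] size [90.  24.7] ang 15.1 z [0.163  0.1714 0.1724]
along [-47.19624588  41.20722149] across [ 1.49867781 24.86476658]
```

View pics/w14.png

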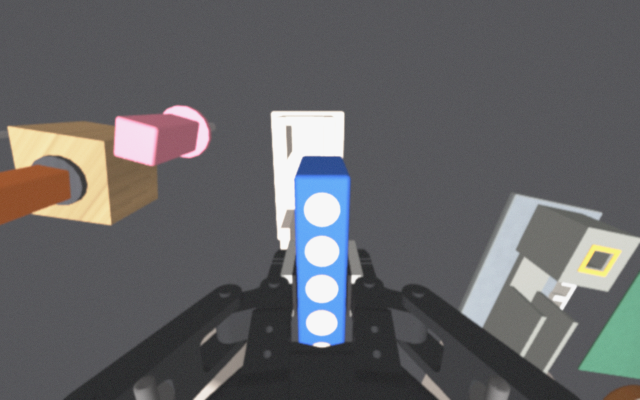

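Call:
play_rows(
  plan=[
    [0,-13,-7.6,0,1],
    [30,-13,-7.6,0,1],
    [55,-13,-7.6,0,1],
    [60,-13,-7.6,0,1],
    [60,-13,-7.6,0,1],
  ],
)

```text
time: 26.02
tool_pos: [0.5068, -0.2251, 0.0816]
tool_rot: [0.701, -0.093, 0.701, 0.093]
contact_force: [0.3, 0.3, -1.1]
gripper_width: 0.274
```

```bash
python3 - <<'E'
from h import *
go(506.5,-224.3,27,105.2)
f=snap('wrist','w15');P=pts(f);z=P[...,2];H,S,V=HSV(f)
e=np.array([np.cos(np.radians(15.2)),np.sin(np.radians(15.2))]);D=(P[...,:2]-[.5065,-.2243])@np.c_[e,[-e[1],e[0]]]*1e3
ok=(f['range_z']>.05)&(abs(D[...,0])<75)&(abs(D[...,1])<45)
c=D[ok&(z>.1)&(z<.13)&(H>100)&(H<125)&(S>120)]; print('carrier',np.percentile(c,[.5,99.5],axis=0))
r=D[ok&(z>.05)&(z<.062)&(S<60)&(D[...,0]<-30)]; print('cheeks',len(r),np.percentile(r,[.5,99.5],axis=0), np.histogram(r[:,1],np.arange(-30,32,4)))
E
```

```text
shift [54.6  0.9 -0. ] turn -0.0003 cur [ 506.8 -225.1   81.6] psi 105.18 t 26.02 F [ 0.3  0.3 -1.1] w 23.3 q [-0.55  0.03  1.9  -0.    1.21 -2.39]
carrier [[-54.74378876 -12.53183637]
 [ 33.74787276  10.93677605]]
cheeks 2196 [[-65.52327856 -24.01777317]
 [-31.06722689  23.69778675]] (array([  0, 193, 381, 228,  77,  82,  83,  84,  76,  81,  82, 288, 385,
       156,   0]), array([-30, -26, -22, -18, -14, -10,  -6,  -2,   2,   6,  10,  14,  18,
        22,  26,  30]))
```

Aligned within 1 mm; insert with +0.7 mm across.

Call:
play_rows(
  plan=[
    [10,0.7,0,0,1],
    [20,0.7,0,0,1],
    [30,0.7,0,0,1],
    [38,0.7,0,0,1],
    [45,0.7,0,0,1],
    [50,0.7,0,0,1],
    [53,0.7,0,0,1],
    [53,0.7,0,0,1],
  ],
)

```text
time: 27.08
tool_pos: [0.5064, -0.2243, 0.0282]
tool_rot: [0.701, -0.093, 0.701, 0.093]
contact_force: [-0.6, -0.6, -2.0]
gripper_width: 0.268
```

```bash
python3 - <<'E'
from h import *
go(506.5,-224.3,27,105.2)
E
```

```text
shift [ 1.2 -0.   0.1] turn -0.0006 cur [ 506.4 -224.3   28.2] psi 105.17 t 27.07 F [-0.6 -0.6 -2. ] w 22.7 q [-0.55  0.1   1.92 -0.    1.12 -2.39]
```

Call:
play_rows(
  plan=[
    [1.3,0,0,0,1],
    [1.3,0,0,0,1],
    [1.3,0,0,0,0.4],
    [1.3,0,0,0,0],
    [1.3,0,0,0,-0.6],
    [1.3,0,0,0,-0.6],
    [-20,0,0,0,-0.6],
    [-60,0,0,0,-0.6],
  ],
)

```text
time: 28.08
tool_pos: [0.5049, -0.2234, 0.0869]
tool_rot: [0.7, -0.092, 0.702, 0.094]
contact_force: [0.3, -0.1, 0.5]
gripper_width: 0.801
```

Call:
play_rows(
  plan=[
    [-60,0,0,0,-0.6],
    [-120,0,0,0,-1],
    [-120,0,0,0,-1],
    [-120,0,0,0,-1],
  ],
)

```text
time: 28.58
tool_pos: [0.5063, -0.2242, 0.2081]
tool_rot: [0.701, -0.093, 0.701, 0.093]
contact_force: [0.4, -0.1, -0.7]
gripper_width: 1.002
```

```bash
python3 - <<'E'
from h import *
f=snap('wrist','w16');P=pts(f);z=P[...,2];H,S,V=HSV(f);go(506.5,-224.3,27,105.2)
e=np.array([np.cos(np.radians(15.2)),np.sin(np.radians(15.2))]);D=(P[...,:2]-[.5065,-.2243])@np.c_[e,[-e[1],e[0]]]*1e3
ok=(f['range_z']>.05)&(abs(D[...,0])<75)&(abs(D[...,1])<45)
m=ok&(z>.045)&(z<.08)&(H>100)&(H<125)&(S>120); rect(P,'carrier',m)
c=D[m]; print('carrier',np.percentile(c,[.3,99.7],axis=0))
for x in range(-50,60,20):
    k=m&(abs(D[...,0]-x)<10); print(x,np.round(1e3*np.median(z[k]),1))
f=snap('top','t3');P=pts(f);z=P[...,2];H,S,V=HSV(f);o=f['range_z']>.05
g=load('top0');dz=abs(f['range_z']-g['range_z'])
def R_(n,x,y,r,m): rect(P,n,o&(np.hypot(P[...,0]-x,P[...,1]-y)<r)&m)
R_('tool',.538,-.414,.04,z>.12);R_('wash',.7,-.253,.08,(z>.03)&(z<.09));R_('amber',.69,.265,.08,(z>.03)&(z<.09));R_('beaker',.512,.395,.08,z>.02);R_('yellow',.49,.04,.06,(z>.06)&(S>120)&(H<35))
crop('t3',130,490,120,260,2,'t3c')
E
```

```text
shift [179.6  -1.    1. ] turn -0.0006 cur [ 505.7 -223.9  206.7] psi 105.16 t 28.62 F [-0.4  0.5 -1. ] w 84.9 q [-0.55 -0.1   1.81 -0.    1.44 -2.39]
carrier 831 c [ 506.5 -225. ] mean [ 503.4 -225.    57.3] size [108.6  23.1] ang 15.8 z [0.056  0.0573 0.0585]
carrier [[-54.46820887 -11.58827224]
 [ 53.87054058  11.35523747]]
-50 57.2
-30 57.5
-10 57.3
10 57.4
30 57.4
50 57.2
tool 77 c [ 539.6 -414.7] mean [ 539.1 -413.4  134.5] size [23.7 24.6] ang 3.6 z [0.1233 0.1357 0.1385]
wash 73 c [ 705.5 -256.1] mean [ 701.3 -252.1   61. ] size [61.8 25. ] ang 38.5 z [0.0354 0.0599 0.0868]
amber 134 c [696.1 271.4] mean [691.9 265.2  64.1] size [32.8 69.4] ang 65.3 z [0.0341 0.0662 0.0892]
beaker 398 c [512. 393.] mean [511.9 399.5  62.3] size [67.9 72.3] ang 0.7 z [0.0258 0.0651 0.09  ]
yellow 33 c [492.5  35.6] mean [492.8  34.3  70. ] size [22.2 22.7] ang 0.9 z [0.0659 0.0706 0.0735]
```

View pics/t3c.png

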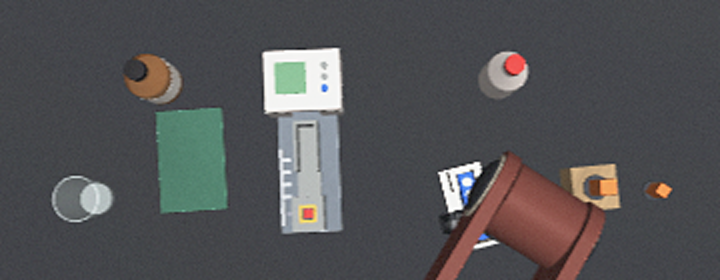

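The carrier is in the rack with its top at z 57.3, centred and level. The tool is upright in its stand, the drawer is out, and the bottles and beaker are where they started. The arm is clear, so I am handing in.

```bash
python3 -c "
from plant import manip
print(manip.job_done(), manip.state()['time'])"
```

```text
the job is handed in; nothing more can be done
the job is handed in; nothing more can be done
```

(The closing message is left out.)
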